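# Plug a drain pump and hold a pressure gauge on its test valve

### The arm

A 7-joint arm with a two-finger parallel gripper is mounted at the origin on the work surface. World frame = base frame: x ahead of the robot, y to its left, z up, the work surface at z = 0. Lengths are in mm, angles in rad, forces in N, time in s.
With the tool pointing down it reaches from about 400 to 875 mm from the base axis. Payload 4.4 kg.
Tool frame: the origin (TCP) lies at the very end of the fingers, on their centre line; the grasp point (between the pads) lies 19 mm behind it; z points along the fingers, y is the line along which they close (so a half turn about z gives the same grasp; the last joint's range is limited). The gripper opens to 85 mm and grips with 20 to 120 N. Pads are 22 mm wide; open, the fingers measure 114 mm over their backs; the gripper's body (76 mm by 85 mm) begins 54 mm behind the grasp point. The pads swing forward as they close: fully open they stand 13 mm farther back than shut.
Start: joints at [-1.23, 0.628, 0.038, 1.517, -0.027, 0.996, -0.02], TCP at [257.165, 596.979, 207.813] pointing down, gripper open.
Joint ranges: [-3.06, 3.06], [-0.37, 2.12], [-1.25, 1.32], [0.18, 2.47], [-1.1, 4.24], [0.23, 1.98], [-2.94, 2.94]. Speed limits (rad/s): [2.57, 2.57, 3.14, 3.14, 3.14, 3.14, 3.14].

### API

Orientations are given as [roll, pitch, yaw] about the fixed x, y, z axes, in that order (R = Rz(yaw) Ry(pitch) Rx(roll)).
In Python, from cell import status, get_image, ctrl, models gives the robot as it stands.
- The arm moves only by the shell command python3 -m handwheel 'ROWS' [OPENING]. ROWS is JSON, a list of rows, each an object with "delta_pos": the shift along the world's x, y, z in cm, a list of three; "yaw": the turn about the world's z in rad. A call has 1 to 10 rows; each row shifts and turns the commanded pose from where the row before left it; what a row does not reach is not made up. A row lasts 1/12 s, in which the tool goes at most 41.7 mm and 7.16 degrees, less where a joint would pass 70% of its speed; a pose out of reach is approached as far as the arm can. A call is refused whole if a number of a shift passes 4.17 or a number of a turn 0.125, either way. A call with a gripper value outside its range is refused whole. OPENING is the opening, from -1 (shut) to 1 (fully open), set as the call begins (- or left out, the last holds). The fingers move at their own pace and stop on an object; the grip force is fixed at half the most. Time passes only in rows, so rows that do not move let the fingers close. It gives the time, the measured TCP pose, the force, the opening and the grip force at its end, in the units of the state.
- status.read_state(): the state, without advancing time (a new reading comes with each control period).
- get_image(name): name is "scene" or "top"; returns a dict with "color" (384x512x3 uint8, red, green, blue), "z_map" (384x512 float32, mm along the optical axis (not along the pixel's ray), 0 where there is no reading), "fx", "fy", "cx", "cy" (pixels), "position" and "rotation" of the camera in the world. Camera axes: x right, y up, looking along -z (the intrinsics and any distortion apply to the point x, -y, -z); pixel columns grow to the right and rows downward; lengths in mm; the calibration is good to about 2 mm. A picture is of the moment at which its call begins.
- ctrl.finish_job(): hands the job in; it is judged then, once.
Trained networks look in a picture, given as the dict that the camera call returned (one of the last four; its "shot" number tells which), for a name from the list of things; names that differ only in an ending like _2 or _b are one class to them, and where a whole thing is asked for, a point or a joint stands for the part that bears it (a point fixed in the world has none). Each returns a list of dicts, best first, with "score" (0 to 1); they miss things now and then, are a little off and sometimes report something else, mostly with a low value. They report only what shows in the picture. A call takes as long as a camera call. They do not tell look-alikes from the thing itself.
- models.boxes_of(picture, name): "rect" ([left, top, right, bottom] in pixels, round what is visible of it).
The state is a dict: "clock": time; "qpos": joint angles; "qd": joint speeds; "tau": joint torques, N m; "eef_pos": TCP position; "tool_rot": TCP orientation; "force": force on the tool from outside, world axes, zero at the start; "torque": the same for the moment, N m; "width": finger opening in mm; "gripper_force": force on a finger pad.
Only numpy, scipy, OpenCV 4.12 (cv2) and the standard library are available. Lean on these libraries where they do the work, as an engineer would, in place of code of your own. Each camera call takes 0.05 s, during which the arm holds its last target. There are 200 camera calls.

### The job

Get the washing-machine drain pump ready for its leak test: set the middle-sized of the three stoppers fully home in the pump's open neck and let go of it. Then take the pressure gauge from its stand and hold its tip on the middle of the leaning test valve, the gauge square to the valve's pad, pushing gently so that the pad is about half-way in. Finish while holding the gauge there, without letting go, and leave the other things on the counter alone.

Things in the scene. Friction and masses are not known exactly. Their poses are not given: they have to be found in the camera images.
- pump: Washing-machine drain pump, fixed to the counter by an aluminium plate 150 (x) x 210 (y) x 8 mm. Origin: centre of the plate's underside, z up. On its -y half a round grey housing with an upright open neck; on its +y half a lying grey filter chamber (top 70 mm up) with a leaning aluminium boss, 38 to 42 mm across, that carries the test valve.
- neck_rim (a point): Centre of the mouth of the upright outlet neck, 95 mm above the counter, at (0, -50) mm on the pump. Bore 39 mm across and 41 mm deep, outside 49 mm. z up. The neck is 105 mm from the valve.
- valve_top (a point): Centre of the outer face of the test valve's round flat steel pad, 28 mm across, 6 mm thick; a small dark dot marks this centre. z points out of the pad: it leans 20 degrees from vertical towards the pump's -x side (z = (-sin 20, 0, cos 20) in the pump's frame). Unpressed it is about 93 mm above the counter. It moves with the pad.
- valve (a joint): How far the valve pad is pushed in along its axis, m: 0 when free, 0.010 at its stop. Spring: about 0.8 N to start, then 0.8 N per mm (half-way, 5 mm, takes 4.8 N).
- bung: The stopper to use: the middle-sized of three black rubber stoppers in the tray, standing upright on its small end. Taper 27 mm across at the bottom to 35 mm at 28 mm up, then a flange 50 mm across and 6 mm thick, then a round grip knob 22 mm across from 34 to 68 mm up. Origin: centre of its underside, z up its axis. About 70 g.
- bung_seat (a point): Centre of the flange's underside, 28 mm above the stopper's bottom; it comes to lie on the neck's rim when the stopper is fully home.
- gauge: Push-on pressure gauge, 148 mm long, about 160 g, upright in its stand. Origin at the tip, z up its axis. From the tip, in mm: rubber foot 14 across (0 to 10), stem 10 across (to 42), steel collar 32 across (42 to 50), round steel dial case 52 across and 22 thick standing on edge (48 to 100; dial faces its -x), round black grip 22 across (98 to 148).
- gauge_tip (a point): Centre of the flat end of the gauge's rubber foot; same as the gauge's origin.
- gauge_grip (a point): On the gauge's axis, mid-length of its grip, 123 mm from the tip.
- stand: Fixed pale wooden block 80 x 80 x 50 mm with a through hole 19 mm across in the middle; the gauge hangs in it by its collar, stem down, tip 8 mm above the counter. Origin: centre of its underside.
- tray: Fixed white tray 260 (x) x 110 (y) mm, walls 14 mm high, floor 6 mm above the counter; the three stoppers stand in a row along its x, 75 mm apart, in any order. Origin: centre of its underside.
- bung_large: The largest black rubber stopper: same build, flange 66 mm across, too big for the neck (44 mm at its small end). Origin at its underside. Leave alone.
- bung_small: The smallest black rubber stopper: same build, flange 35 mm across, would fall through the neck. Origin at its underside. Leave alone.
- screwdriver: Screwdriver lying on the counter in front of the pump. Leave alone.
- wrench: Steel wrench lying flat behind the pump. Leave alone.
- detergent: White detergent bottle, 80 mm across, 210 mm tall, at the far edge. Leave alone.
- jar: Glass jar with steel cap, 70 mm across, 90 mm tall, at the far edge. Leave alone.
- mug: White mug, 80 mm across, 90 mm tall, to the right, near the table edge. Leave alone.
There are look-alikes about, which are no part of the job. Leave any green look-alike of the bung alone. Of the things that look like the gauge, the smaller one is meant.

How it is judged:
By the outcome, as a careful person would: the job done as asked, in the order asked, and still so for the second after the job is handed in, while the arm keeps its last pose, push and grip.
It also fails if it takes over 58 s, if anything falls off the work surface, if the arm or the gripper's body presses on something with over 40 N, if the wrist force passes 120 N, or if a joint passes its speed limit or range.

## Working session

There is one attempt and no reset: what is moved stays moved. The work goes in short steps, Python scripts to look and compute and a shell command to move; the robot and the scene stay as the last step left them, time stands still between calls to the robot, and variables do not carry over. Pictures are saved under pics/ and viewed, at most 10 in all, crops included, and the job is handed in when it is done.

```bash
ls; mkdir -p pics; python3 - <<'E'
from cell import status,get_image,models
import cv2,numpy as np
print(status.read_state())
for n in("scene","top"):
    p=get_image(n);cv2.imwrite(f"pics/{n}0.png",cv2.resize(p["color"][:,:,::-1],(800,600)))
    print(n,p["position"],p["rotation"],p["fx"],p["fy"],p["cx"],p["cy"],[k for k in p if k not in("color","z_map")])
    for o in("pump","neck_rim","valve_top","bung","gauge","gauge_grip","stand","tray"):
        try:
            for d in models.boxes_of(p,o)[:5]:print(o,d["score"],np.round(d["rect"]))
        except Exception as e:print(o,e)
E
python3 -m handwheel --help | head -30
```

```text
pics
{'clock': 0.0, 'qpos': array([-1.22980725,  0.62934964,  0.03843393,  1.51837588, -0.02698669,
        0.99633404, -0.01998911]), 'qd': array([ 0.00206077, -0.00234194,  0.00187705,  0.00159843,  0.00048721,
        0.00056474,  0.0004818 ]), 'tau': array([-2.24851469e-04, -5.63399184e+01,  1.22633860e+00, -1.93445295e+01,
        1.10831286e-02,  1.03092432e-02, -6.91281965e-07]), 'eef_pos': array([256.88207284, 596.33637902, 206.88422272]), 'tool_rot': array([-3.13964384e+00,  3.27906726e-05,  2.73482806e+00]), 'force': array([ 0.31266132, -0.14602149,  0.19084126]), 'torque': array([ 0.03244851, -0.02171351, -0.05874087]), 'gripper_force': 0.0, 'width': 85.62357505056656}
scene [1212.57836419  964.9266274   866.00584086] [0.98876823 0.0029699  2.54592289] 415.6651538174218 415.6651538174218 259.324644538868 191.0575224955437 ['fx', 'fy', 'cx', 'cy', 'position', 'rotation', 'shot']
pump 0.85 [222. 186. 297. 240.]
bung 0.6 [371. 269. 389. 293.]
bung 0.52 [315. 239. 328. 264.]
gauge 0.67 [256. 119. 264. 168.]
gauge 0.43 [227. 139. 241. 168.]
gauge_grip 0.85 [253. 121. 265. 167.]
gauge_grip 0.51 [231. 145. 240. 167.]
stand 0.79 [224. 161. 252. 184.]
stand 0.56 [336. 232. 352. 254.]
tray 0.59 [278. 243. 365. 288.]
tray 0.53 [317. 242. 330. 261.]
top [ 265.44520742  -20.65144927 1529.62193307] [ 0.20601947 -0.00433285 -1.56245374] 405.20341582816576 405.20341582816576 257.2969986039876 188.5869750299361 ['fx', 'fy', 'cx', 'cy', 'position', 'rotation', 'shot']
pump 0.76 [219. 171. 284. 223.]
neck_rim 0.69 [217. 166. 286. 217.]
valve_top 0.5 [319. 206. 337. 214.]
bung 0.57 [168. 195. 178. 206.]
gauge 0.57 [321. 235. 344. 254.]
gauge 0.42 [319. 204. 332. 216.]
gauge_grip 0.6 [323. 236. 343. 255.]
gauge_grip 0.51 [319. 205. 336. 214.]
stand 0.96 [311. 201. 337. 224.]
tray 0.91 [157. 167. 196. 238.]invalid input: not JSON, or not a number
```

View pics/scene0.png

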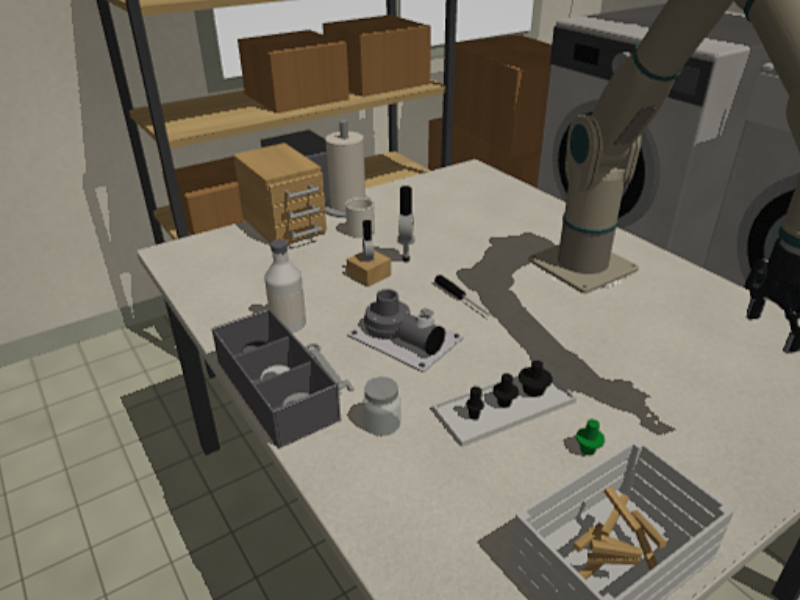

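View pics/top0.png

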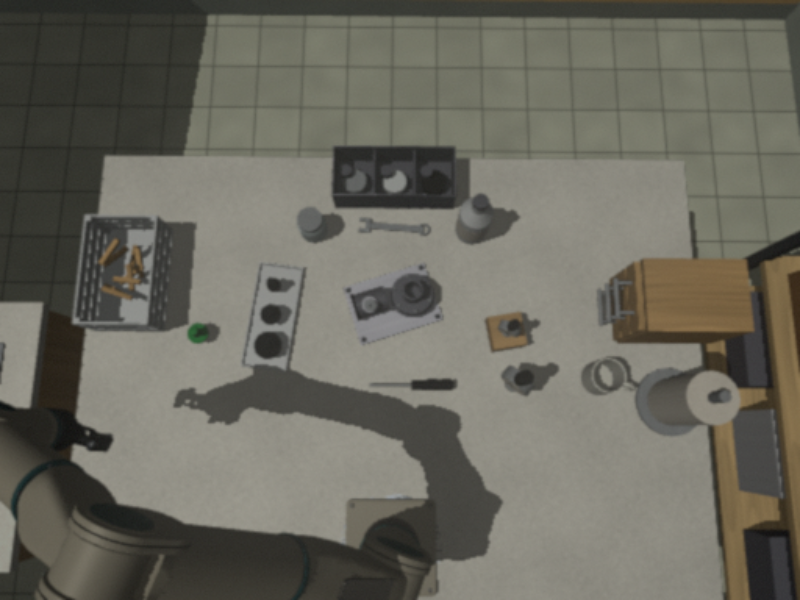

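```bash
cat >h.py <<'E'
import numpy as np,cv2
from scipy.spatial.transform import Rotation as R
from cell import status,get_image,models
def cloud(p):
    z=p["z_map"].astype(float);v,u=np.indices(z.shape)
    c=np.stack([(u-p["cx"])/p["fx"]*z,-(v-p["cy"])/p["fy"]*z,-z],-1)
    w=c@R.from_euler("xyz",p["rotation"]).as_matrix().T+p["position"]
    w[z==0]=np.nan;return w
def proj(p,X):
    c=(np.asarray(X)-p["position"])@R.from_euler("xyz",p["rotation"]).as_matrix()
    return np.stack([p["cx"]+p["fx"]*c[...,0]/-c[...,2],p["cy"]-p["fy"]*c[...,1]/-c[...,2]],-1)
E
python3 - <<'E'
from h import *
for n in("scene","top"):
    p=get_image(n);w=cloud(p);np.save(n+".npy",w);cv2.imwrite("pics/raw_%s.png"%n,p["color"][:,:,::-1])
    flat=w[(abs(w[...,0]-450)<150)&(abs(w[...,1])<250)&(w[...,2]<20)]
    print(n,"table z",np.nanmedian(flat[:,2]))
    m=(w[...,2]>25)&(w[...,0]>300)&(w[...,0]<800)&(abs(w[...,1])<450)
    k,l,s,c=cv2.connectedComponentsWithStats(m.astype(np.uint8))
    for i in range(1,k):
        if s[i,4]<12:continue
        q=w[l==i];print(n,s[i],"min",q.min(0).round(),"max",q.max(0).round(),"med",np.median(q,0).round())
E
```

```text
scene table z -1.8546886459618577
scene [254 119  12  44 360] min [ 347. -295.   26.] max [ 405. -241.  210.] med [ 381. -266.  128.]
scene [222 133  28  46 471] min [ 370. -450.   25.] max [ 540. -220.  156.] med [ 500. -257.   49.]
scene [169 154  27  55 958] min [ 720. -212.   25.] max [ 797. -147.  211.] med [ 765. -166.  116.]
scene [ 233  185   52   42 1112] min [519. -92.  25.] max [633. 106.  97.] med [580.   2.  53.]
scene [332 231  22  19 290] min [420. 265.  31.] max [489. 333.  76.] med [462. 303.  39.]
scene [315 239  17  18 204] min [507. 270.  30.] max [555. 321.  75.] med [536. 300.  40.]
scene [232 242  25  32 661] min [722. 170.  25.] max [788. 239.  92.] med [762. 220.  70.]
scene [298 248  12  17 147] min [582. 275.  26.] max [619. 306.  75.] med [607. 295.  48.]
scene [369 274   6   5  16] min [475. 441.  29.] max [499. 449.  34.] med [487. 446.  32.]
top table z 1.0698002176217187
top [292 124  24  31 556] min [ 714. -233.   25.] max [ 789. -154.  216.] med [ 738. -188.  141.]
top [190 132  19  22 323] min [714. 164.  25.] max [782. 234.  98.] med [741. 195.  88
[... 216 characters left out ...]
   6.  31.] max [596. 100. 103.] med [551.  52.  67.]
top [167 195  13  13 138] min [504. 266.  34.] max [550. 313.  84.] med [525. 287.  42.]
top [311 199  27  26 502] min [ 446. -319.   25.] max [ 538. -226.  162.] med [ 485. -266.   52.]
top [129 208   5  11  34] min [463. 438.  28.] max [499. 450.  40.] med [481. 444.  35.]
top [163 212  18  18 252] min [422. 260.  28.] max [486. 323.  81.] med [452. 290.  41.]
top [321 234  22  20 291] min [ 337. -320.   61.] max [ 402. -248.  217.] med [ 367. -275.  135.]
top [264 243   6   6  14] min [357. -69.  25.] max [375. -51.  31.] med [364. -62.  27.]
top [273 243  13   6  39] min [ 357. -128.   25.] max [375. -84.  34.] med [ 364. -106.   28.]
```

```bash
cat >>h.py <<'E'
def sil(p,base,secs,ax=(0,0,1),S=8):
    """filled silhouette (S x upsampled) of coaxial frusta [(z0,r0,z1,r1)..]"""
    ax=np.asarray(ax,float);a=np.cross(ax,[.3,.9,.1]);a/=np.linalg.norm(a);b=np.cross(ax,a)
    t=np.linspace(0,2*np.pi,40);c=np.cos(t)[:,None]*a+np.sin(t)[:,None]*b
    m=np.zeros((384*S,512*S),np.uint8)
    for z0,r0,z1,r1 in secs:
        q=proj(p,np.r_[base+z0*ax+r0*c,base+z1*ax+r1*c])
        cv2.fillConvexPoly(m,cv2.convexHull(np.round((q+.5)*S).astype(np.int32)),1)
    return m
def fit(p,mask,secs,x0,roi,z):
    from scipy.optimize import minimize
    l,t,r,b=roi;S=8
    M=cv2.resize(mask.astype(np.uint8),None,fx=S,fy=S,interpolation=cv2.INTER_NEAREST)[t*S:b*S,l*S:r*S]
    def f(x):
        s=sil(p,np.array([x[0],x[1],z]),secs,S=S)[t*S:b*S,l*S:r*S]
        return 1-(s&M).sum()/max(1,(s|M).sum())
    o=minimize(f,x0,method="Nelder-Mead",options=dict(initial_simplex=np.array(x0)+[[0,0],[10,0],[0,10]],xatol=.1,fatol=1e-4))
    return o.x.round(1),round(1-o.fun,2)
BUNG=[(0,13.5,28,17.5),(28,25,34,25),(34,11,68,11)]
E
python3 - <<'E'
from h import *
for n,rois in(("scene",[(308,234,334,268)]),("top",[(162,190,185,211)])):
    p=get_image(n);w=cloud(p);g=p["color"].max(-1)
    for roi in rois:
        l,t,r,b=roi;m=np.zeros(g.shape,bool);m[t:b,l:r]=g[t:b,l:r]<60
        print(n,"bung",fit(p,m,BUNG,(530,290),roi,6),m.sum())
    # neck ring and pad from cloud
    pu=(w[...,0]>500)&(w[...,0]<650)&(w[...,1]>-110)&(w[...,1]<120)
    q=w[pu&(w[...,2]>86)&(w[...,2]<108)]
    for s,nm in((q[:,1]<-10,"neck"),(q[:,1]>10,"valve")):
        a=q[s];xy=a[:,:2].astype(np.float32)
        print(n,nm,len(a),a.mean(0).round(1),"circ",[np.round(v,1) for v in cv2.minEnclosingCircle(xy)], "zpct",np.percentile(a[:,2],[10,50,90]).round(1))
    # plate
    pl=pu&(w[...,2]>3.5)&(w[...,2]<14)&(p["color"].min(-1)>0)
    q=w[pl];print(n,"plate rect",len(q),cv2.minAreaRect(q[:,:2].astype(np.float32)))
    # tabletop z fine
    if n=="top": x0,y0,sc=210,160,8
    else: x0,y0,sc=215,175,8
    c=p["color"][y0:y0+72,x0:x0+95,::-1];cv2.imwrite(f"pics/pump_{n}.png",cv2.resize(c,None,fx=8,fy=8,interpolation=cv2.INTER_CUBIC))
a=cv2.imread("pics/pump_scene.png");b=cv2.imread("pics/pump_top.png")
cv2.imwrite("pics/pump2.png",cv2.resize(np.vstack([a,b]),(395,600)))
E
```

```text
scene bung (array([530.5, 293.1]), np.float64(0.82)) 244
scene neck 66 [581.  -42.8  90.8] circ [array([582.9, -44.2]), np.float64(26.1)] zpct [87.3 91.4 93.7]
scene valve 28 [545.9  56.9  91.3] circ [array([544.1,  55.2]), np.float64(13.5)] zpct [88.5 91.7 93.8]
scene plate rect 528 ((574.8746948242188, 15.094169616699219), (147.93856811523438, 208.83201599121094), 0.5848327279090881)
top bung (array([528.4, 288.5]), np.float64(0.76)) 111
top neck 60 [579.6 -48.7  95.1] circ [array([578.7, -48.7]), np.float64(24.4)] zpct [91.  94.8 99.8]
top valve 45 [543.1  49.9  93.3] circ [array([545.7,  50.7]), np.float64(16.2)] zpct [89.1 93.1 97.9]
top plate rect 874 ((575.0838623046875, 5.6985626220703125), (227.5860595703125, 149.89910888671875), 89.87578582763672)
```

View pics/pump2.png

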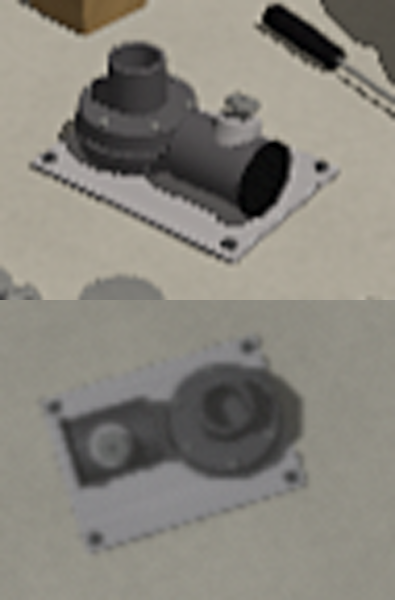

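```bash
cat >>h.py <<'E'
GAUGE=[(42,16,50,16),(98,11,148,11),(0,7,10,7),(10,5,42,5)]
E
python3 - <<'E'
from h import *
from scipy.optimize import least_squares
C={"top":[((-1,1),(43,100)),((1,1),None),((1,-1),(260,37)),((-1,-1),(305,183)),((-1,1),None)]}
# pump corners: top view up=+x world, left=+y
obs={"top":{(1,1):(43,100),(1,-1):(260,37),(-1,-1):(305,183),(-1,1):(93,250)},
     "scene":{(1,-1):(30,165),(1,1):(235,262),(-1,1):(340,175)}}
off={"top":(210,160),"scene":(215,175)}
for n in obs:
    p=get_image(n);k=np.array(list(obs[n]))*[75,105];d=np.array(list(obs[n].values()))/4.158+off[n]-.5
    def f(v):
        c,s=np.cos(v[2]),np.sin(v[2]);X=np.c_[v[0]+k[:,0]*c-k[:,1]*s,v[1]+k[:,0]*s+k[:,1]*c,np.full(len(k),8)]
        return (proj(p,X)-d).ravel()
    o=least_squares(f,[575,0,.33]);v=o.x;c,s=np.cos(v[2]),np.sin(v[2])
    print(n,"pump",v[:2].round(1),np.degrees(v[2]).round(1),abs(o.fun).max().round(2),"neck",(v[0]+50*s).round(1),(v[1]-50*c).round(1),"valve~",(v[0]-55*s).round(1),(v[1]+55*c).round(1))
    w=cloud(p);roi=(220,132,255,190) if n=="scene" else (305,195,342,230);l,t,r,b=roi
    # gauge: black grip only
    g=p["color"].max(-1);hh=w[...,2]>95
    m=np.zeros(g.shape,bool);m[t:b,l:r]=(g[t:b,l:r]<55)&hh[t:b,l:r]
    ys,xs=np.nonzero(m);print(m.sum(),xs.min(),xs.max(),ys.min(),ys.max())
    print(n,"gauge",fit(p,m,[(100,11,148,11)],(490,-262),roi,8))
    q=w[t:b,l:r].reshape(-1,3);q=q[(q[:,2]>44)&(q[:,2]<57)&(q[:,0]>440)&(q[:,0]<560)&(q[:,1]<-200)&(q[:,1]>-330)]
    print("stand top",len(q),np.median(q[:,2]).round(1),cv2.minAreaRect(q[:,:2].astype(np.float32)))
E
```

```text
top pump [563.9  -3.4] 17.9 1.03 neck 579.2 -51.0 valve~ 547.1 49.0
33 325 331 205 211
top gauge (array([ 491.2, -272.6]), np.float64(0.63))
stand top 324 50.4 ((491.865966796875, -272.14727783203125), (79.95124053955078, 81.5323257446289), 10.49813461303711)
scene pump [568.4   8.5] 18.1 0.77 neck 584.0 -39.1 valve~ 551.3 60.7
59 232 237 141 153
scene gauge (array([ 493.8, -269.4]), np.float64(0.74))
stand top 187 47.8 ((494.9985046386719, -266.7309875488281), (86.55314636230469, 83.92472839355469), 8.822775840759277)
```

```bash
python3 -m handwheel '[{"delta_pos":[1.95,-2.2,0],"yaw":0.1},{"delta_pos":[1.95,-2.2,0],"yaw":0.1},{"delta_pos":[1.95,-2.2,0],"yaw":0.1},{"delta_pos":[1.95,-2.2,0],"yaw":0.1},{"delta_pos":[1.95,-2.2,0],"yaw":0},{"delta_pos":[1.95,-2.2,0],"yaw":0},{"delta_pos":[1.95,-2.2,0],"yaw":0},{"delta_pos":[1.95,-2.2,0],"yaw":0},{"delta_pos":[1.95,-2.2,0],"yaw":0},{"delta_pos":[1.95,-2.2,0],"yaw":0}]' 1
python3 -m handwheel '[{"delta_pos":[1.95,-2.1,-2],"yaw":0},{"delta_pos":[1.95,-2.1,-2],"yaw":0},{"delta_pos":[1.95,-2.1,-2],"yaw":0},{"delta_pos":[1.95,-2.1,-2],"yaw":0},{"delta_pos":[0,0,0],"yaw":0},{"delta_pos":[0,0,0],"yaw":0},{"delta_pos":[0,0,0],"yaw":0}]'
```

```text
clock: 2.03
eef_pos: [453.1, 375.8, 208.0]
tool_rot: [3.141, 0.0, 3.135]
force: [2.0, 1.0, -0.3]
width: 85.3
gripper_force: 0.0
clock: 2.62
eef_pos: [529.9, 293.7, 127.9]
tool_rot: [3.141, -0.0, 3.135]
force: [-0.9, 0.5, 0.0]
width: 85.3
gripper_force: 0.0
```

```bash
python3 -m handwheel '[{"delta_pos":[0,-0.3,-2.5],"yaw":0},{"delta_pos":[0,0,-2.5],"yaw":0},{"delta_pos":[0,0,-1.5],"yaw":0},{"delta_pos":[0,0,-1.5],"yaw":0},{"delta_pos":[0,0,0],"yaw":0},{"delta_pos":[0,0,0],"yaw":0}]'
python3 - <<'E'
from h import *
im=[]
for n,X in(("scene",(530,291,60)),("top",(530,291,60))):
    p=get_image(n);q=proj(p,np.array(X)).astype(int);c=p["color"][q[1]-30:q[1]+30,q[0]-32:q[0]+32,::-1].copy()
    c=cv2.resize(c,(400,375),interpolation=cv2.INTER_CUBIC);im.append(c)
cv2.imwrite("pics/b1.png",np.hstack(im))
E
```

```text
clock: 3.12
eef_pos: [529.3, 291.6, 48.2]
tool_rot: [3.141, -0.0, 3.137]
force: [-0.1, -0.0, -0.0]
width: 85.6
gripper_force: 0.0
```

View pics/b1.png

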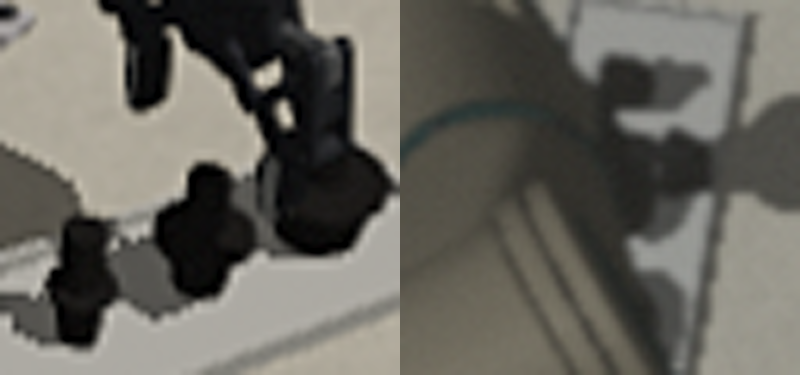

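```bash
python3 - <<'E'
from h import *
p=get_image("scene");X=np.array([[529,291.6-43,61],[529,291.6+43,61],[529,291.6-57,61],[529,291.6+57,61],[529.5,291,74],[529.5,291,40]])
q=proj(p,X);q0=proj(p,np.array([530,291,75])).astype(int)-[40,38];c=cv2.resize(p["color"][q0[1]:q0[1]+75,q0[0]:q0[0]+80,::-1],None,fx=9,fy=8*1.0,interpolation=cv2.INTER_CUBIC)
c=cv2.convertScaleAbs(c,alpha=2,beta=20)
for i,a in enumerate((q-q0+.5)*[9,8]):cv2.drawMarker(c,tuple(int(t) for t in a),[(0,0,255),(0,255,255),(0,255,0)][i//2],0,14,2)
cv2.imwrite("pics/b2.png",c)
E
```

```text
(no output)
```

View pics/b2.png

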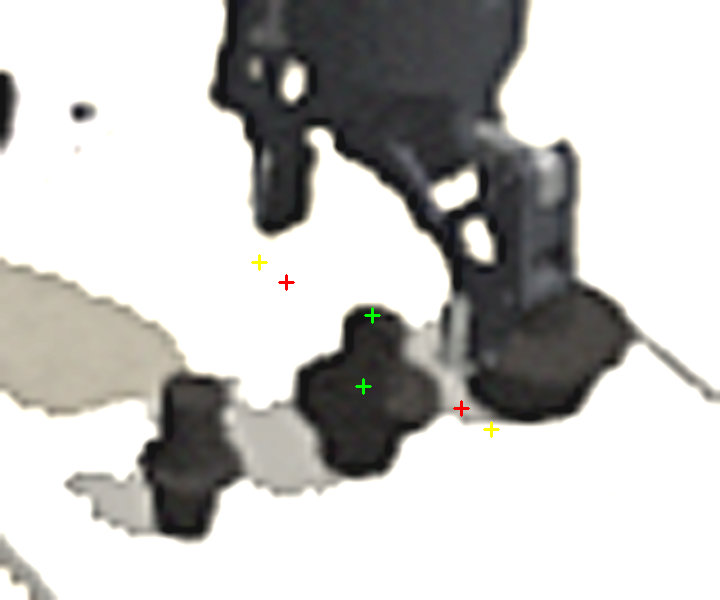

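```bash
python3 - <<'E'
from h import *
p=get_image("scene");w=cloud(p);q0=proj(p,np.array([530,291,75])).astype(int)-[40,38]
for a,b in((280,150),(280,200),(285,220),(490,200),(545,230),(510,310),(490,350),(460,300),(460,340),(370,330),(365,385)):
    u,v=int(q0[0]+a/9),int(q0[1]+b/8);print(a,b,w[v,u].round(),p["color"][v,u])
E
```

```text
280 150 [537. 249. 128.] [17 18 15]
280 200 [533. 248. 100.] [14 13 15]
285 220 [534. 250.  94.] [5 6 6]
490 200 [526. 332. 151.] [15 17 16]
545 230 [536. 364. 166.] [28 29 30]
510 310 [546. 363. 135.] [17 16 17]
490 350 [534. 348. 101.] [23 25 27]
460 300 [544. 343. 124.] [53 54 53]
460 340 [539. 341. 102.] [53 54 51]
370 330 [535. 298.  74.] [12 10 12]
365 385 [539. 301.  51.] [12  9 10]
```

```bash
python3 -m handwheel '[{"delta_pos":[0,0,0],"yaw":0},{"delta_pos":[0,0,0],"yaw":0},{"delta_pos":[0,0,0],"yaw":0},{"delta_pos":[0,0,0],"yaw":0}]' 0
python3 - <<'E'
from h import *
p=get_image("scene");w=cloud(p);q0=proj(p,np.array([530,291,75])).astype(int)-[40,38]
c=cv2.convertScaleAbs(cv2.resize(p["color"][q0[1]:q0[1]+75,q0[0]:q0[0]+80,::-1],None,fx=9,fy=8,interpolation=cv2.INTER_CUBIC),alpha=2,beta=20)
X=np.array([[529,291.6-21,53],[529,291.6+21,53],[529.5,291,74]])
for a in (proj(p,X)-q0+.5)*[9,8]:cv2.drawMarker(c,tuple(int(t) for t in a),(0,0,255),0,14,2)
cv2.imwrite("pics/b3.png",c)
E
```

```text
clock: 3.65
eef_pos: [530.3, 290.0, 48.0]
tool_rot: [3.141, 0.0, 3.135]
force: [-0.6, 0.0, 0.5]
width: 42.9
gripper_force: 0.0
```

View pics/b3.png

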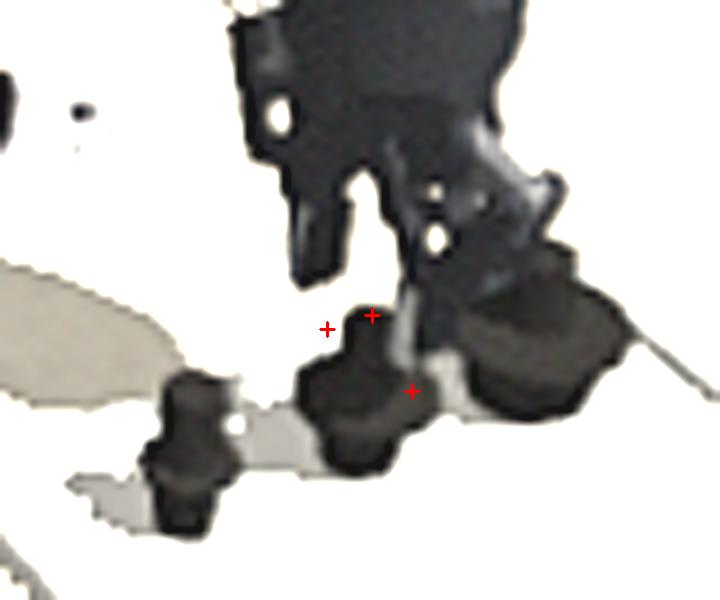

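```bash
python3 -m handwheel '[{"delta_pos":[0,0,-0.5],"yaw":0},{"delta_pos":[0,0,-0.5],"yaw":0},{"delta_pos":[0,0,-0.4],"yaw":0},{"delta_pos":[0,0,0],"yaw":0}]' 0
python3 - <<'E'
from h import *
for n in("scene",):
    p=get_image(n);w=cloud(p);q0=proj(p,np.array([530,291,75])).astype(int)-[40,38]
    c=cv2.convertScaleAbs(cv2.resize(p["color"][q0[1]:q0[1]+75,q0[0]:q0[0]+80,::-1],None,fx=9,fy=8,interpolation=cv2.INTER_CUBIC),alpha=2,beta=20)
    cv2.imwrite("pics/b4.png",c)
E
```

```text
clock: 4.03
eef_pos: [529.3, 289.5, 32.5]
tool_rot: [-3.14, -0.002, 3.135]
force: [-0.5, -1.3, 0.7]
width: 43.0
gripper_force: 0.0
```

View pics/b4.png

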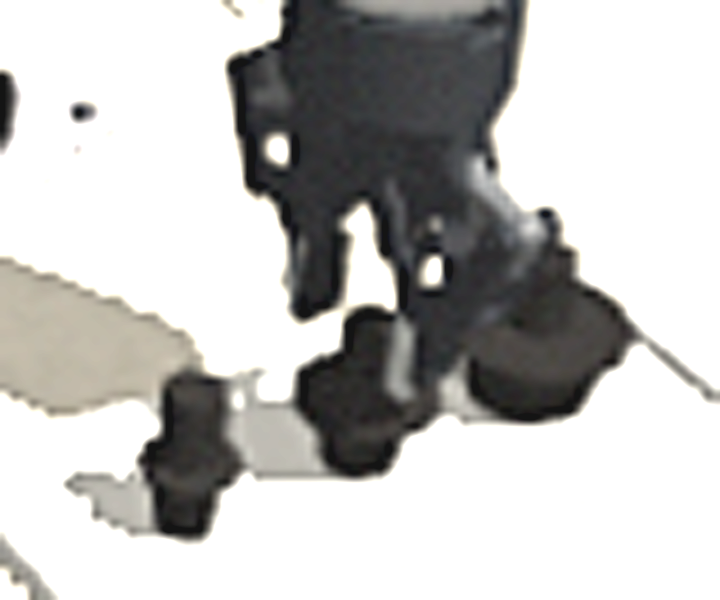

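```bash
python3 -m handwheel '[{"delta_pos":[0,0,-0.5],"yaw":0},{"delta_pos":[0,0,0],"yaw":0}]' 0
python3 -m handwheel '[{"delta_pos":[0,0,0],"yaw":0},{"delta_pos":[0,0,0],"yaw":0},{"delta_pos":[0,0,0],"yaw":0},{"delta_pos":[0,0,0],"yaw":0},{"delta_pos":[0,0,0],"yaw":0},{"delta_pos":[0,0,0],"yaw":0}]' -1
python3 -m handwheel '[{"delta_pos":[0,0,1],"yaw":0},{"delta_pos":[0,0,2],"yaw":0},{"delta_pos":[0,0,3],"yaw":0},{"delta_pos":[0,0,3],"yaw":0},{"delta_pos":[0,0,3],"yaw":0},{"delta_pos":[0,0,0],"yaw":0},{"delta_pos":[0,0,0],"yaw":0}]'
```

```text
clock: 4.25
eef_pos: [529.8, 289.8, 28.0]
tool_rot: [-3.141, -0.001, 3.135]
force: [-0.2, -0.4, 0.7]
width: 42.6
gripper_force: 0.0
clock: 4.75
eef_pos: [530.2, 290.0, 28.9]
tool_rot: [3.142, 0.0, 3.135]
force: [-0.2, 0.2, 0.8]
width: 20.2
gripper_force: 58.5
clock: 5.33
eef_pos: [531.5, 290.7, 151.5]
tool_rot: [3.139, 0.004, 3.135]
force: [0.9, 0.7, -1.6]
width: 19.9
gripper_force: 58.7
```

```bash
python3 -m handwheel '[{"delta_pos":[0.4,-2.8,0],"yaw":0},{"delta_pos":[0.4,-2.8,0],"yaw":0},{"delta_pos":[0.4,-2.8,0],"yaw":0},{"delta_pos":[0.4,-2.8,0],"yaw":0},{"delta_pos":[0.4,-2.8,0],"yaw":0},{"delta_pos":[0.4,-2.8,0],"yaw":0},{"delta_pos":[0.4,-2.8,0],"yaw":0},{"delta_pos":[0.4,-2.8,0],"yaw":0},{"delta_pos":[0.4,-2.8,0],"yaw":0},{"delta_pos":[0.4,-2.8,0],"yaw":0}]'
python3 -m handwheel '[{"delta_pos":[0.45,-2.9,0],"yaw":0},{"delta_pos":[0.45,-2.9,0],"yaw":0},{"delta_pos":[0,0,-0.5],"yaw":0},{"delta_pos":[0,0,-0.5],"yaw":0},{"delta_pos":[0,0,0],"yaw":0},{"delta_pos":[0,0,0],"yaw":0}]'
python3 - <<'E'
from h import *
im=[]
e=status.read_state()["eef_pos"];B=e-[0,0,22.9]
for n in("scene","top"):
    p=get_image(n);q0=proj(p,np.array([580,-48,110])).astype(int)-[25,25]
    c=cv2.convertScaleAbs(cv2.resize(p["color"][q0[1]:q0[1]+50,q0[0]:q0[0]+50,::-1],(400,400),interpolation=cv2.INTER_CUBIC),alpha=2,beta=10)
    for X in(B,B+[0,0,28],[580.5,-48,95]):
        a=(proj(p,np.array(X))-q0+.5)*8;cv2.drawMarker(c,tuple(int(t) for t in a),(0,0,255),0,12,1)
    im.append(c)
cv2.imwrite("pics/n1.png",np.hstack(im));print(e,B)
E
```

```text
clock: 6.17
eef_pos: [569.0, 8.5, 147.7]
tool_rot: [-3.141, -0.003, 3.135]
force: [0.5, 0.1, -0.2]
width: 20.3
gripper_force: 58.7
clock: 6.67
eef_pos: [578.2, -46.3, 137.8]
tool_rot: [3.14, -0.003, 3.137]
force: [-0.1, 1.0, -0.6]
width: 19.7
gripper_force: 58.8
[578.16492722 -46.3440736  137.81816239] [578.16492722 -46.3440736  114.91816239]
```

View pics/n1.png

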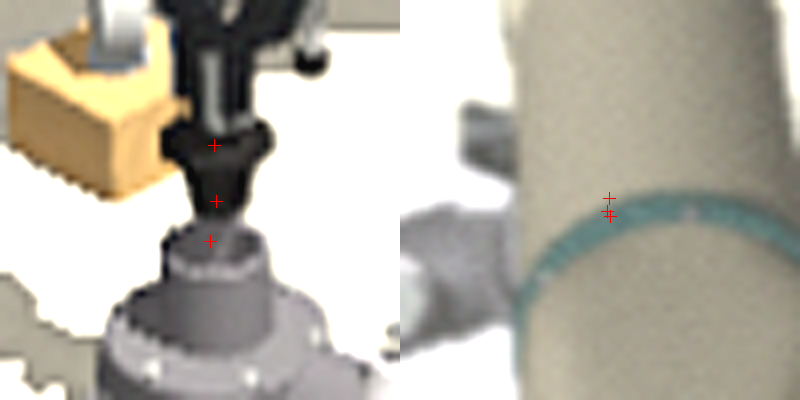

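```bash
python3 -m handwheel '[{"delta_pos":[0.08,-0.05,-0.6],"yaw":0},{"delta_pos":[0,0,-0.6],"yaw":0},{"delta_pos":[0,0,-0.6],"yaw":0},{"delta_pos":[0,0,-0.6],"yaw":0},{"delta_pos":[0,0,0],"yaw":0}]'
python3 -m handwheel '[{"delta_pos":[0,0,-0.5],"yaw":0},{"delta_pos":[0,0,-0.5],"yaw":0},{"delta_pos":[0,0,0],"yaw":0}]'
```

```text
clock: 7.18
eef_pos: [578.8, -48.4, 113.2]
tool_rot: [3.141, -0.003, 3.135]
force: [-0.7, -0.5, -1.0]
width: 20.0
gripper_force: 58.8
clock: 7.43
eef_pos: [579.3, -48.5, 103.8]
tool_rot: [3.142, -0.002, 3.135]
force: [-0.7, -0.6, -0.7]
width: 20.1
gripper_force: 58.8
```

Entered without force. Continuing down to the rim.

```bash
python3 -m handwheel '[{"delta_pos":[0,0,-0.4],"yaw":0},{"delta_pos":[0,0,-0.4],"yaw":0},{"delta_pos":[0,0,-0.3],"yaw":0},{"delta_pos":[0,0,0],"yaw":0}]'
python3 -m handwheel '[{"delta_pos":[0,0,-0.3],"yaw":0},{"delta_pos":[0,0,-0.2],"yaw":0},{"delta_pos":[0,0,0],"yaw":0}]'
```

```text
clock: 7.77
eef_pos: [579.4, -48.5, 93.1]
tool_rot: [3.142, -0.001, 3.135]
force: [0.7, 0.2, -0.5]
width: 20.0
gripper_force: 58.8
clock: 8.02
eef_pos: [580.4, -48.4, 90.0]
tool_rot: [-3.142, 0.001, 3.135]
force: [-2.3, -0.6, 7.3]
width: 20.2
gripper_force: 59.5
```

```bash
python3 -m handwheel '[{"delta_pos":[0,0,-0.2],"yaw":0},{"delta_pos":[0,0,0],"yaw":0}]'
python3 -m handwheel '[{"delta_pos":[0,0,0],"yaw":0},{"delta_pos":[0,0,0],"yaw":0},{"delta_pos":[0,0,0],"yaw":0},{"delta_pos":[0,0,0],"yaw":0}]' 0.2
python3 -m handwheel '[{"delta_pos":[0,0,2],"yaw":0},{"delta_pos":[0,0,3],"yaw":0},{"delta_pos":[0,0,3.5],"yaw":0},{"delta_pos":[0,0,3.5],"yaw":0},{"delta_pos":[0,0,3.5],"yaw":0},{"delta_pos":[0,0,0],"yaw":0}]' 
python3 - <<'E'
from h import *
p=get_image("scene");w=cloud(p)
m=(w[...,0]>550)&(w[...,0]<620)&(w[...,1]>-80)&(w[...,1]<-10)&(p["color"].max(-1)<50)&(w[...,2]>90)&(w[...,2]<142)
q=w[m];print(len(q),q.min(0).round(),q.max(0).round(),np.median(q,0).round())
q0=proj(p,np.array([580,-48,110])).astype(int)-[25,25]
c=cv2.convertScaleAbs(cv2.resize(p["color"][q0[1]:q0[1]+50,q0[0]:q0[0]+50,::-1],(400,400),interpolation=cv2.INTER_CUBIC),alpha=2,beta=10)
cv2.imwrite("pics/n2.png",c)
E
```

```text
clock: 8.18
eef_pos: [580.4, -48.3, 89.7]
tool_rot: [-3.141, 0.002, 3.135]
force: [-5.5, 1.7, 21.8]
width: 20.0
gripper_force: 60.8
clock: 8.52
eef_pos: [579.9, -48.6, 86.6]
tool_rot: [3.142, -0.0, 3.135]
force: [-0.0, 0.3, 0.2]
width: 51.3
gripper_force: 0.0
clock: 9.02
eef_pos: [584.4, -48.7, 248.6]
tool_rot: [-3.141, 0.013, 3.134]
force: [0.2, -0.0, -0.7]
width: 51.0
gripper_force: 0.0
130 [559. -69.  90.] [606. -21. 137.] [586. -39. 101.]
```

View pics/n2.png

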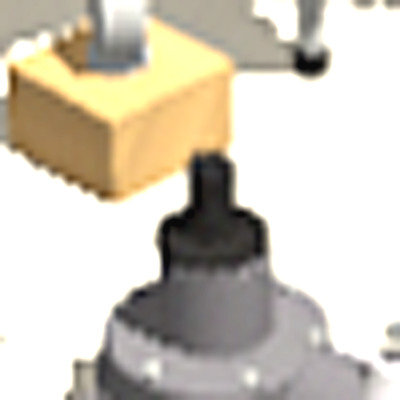

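```bash
python3 -m handwheel '[{"delta_pos":[-1.1,-2.8,0],"yaw":0},{"delta_pos":[-1.1,-2.8,0],"yaw":0},{"delta_pos":[-1.1,-2.8,0],"yaw":0},{"delta_pos":[-1.1,-2.8,0],"yaw":0},{"delta_pos":[-1.1,-2.8,0],"yaw":0},{"delta_pos":[-1.1,-2.8,0],"yaw":0},{"delta_pos":[-1.1,-2.8,0],"yaw":0},{"delta_pos":[-1.1,-2.8,0],"yaw":0},{"delta_pos":[0,0,0],"yaw":0},{"delta_pos":[0,0,0],"yaw":0}]'
```

```text
clock: 9.9
eef_pos: [490.0, -274.4, 240.2]
tool_rot: [3.141, -0.003, 3.13]
force: [0.3, 1.4, -0.3]
width: 51.4
gripper_force: 0.0
```

```bash
python3 -m handwheel '[{"delta_pos":[0.2,0.3,-2],"yaw":0},{"delta_pos":[0,0,-2],"yaw":0},{"delta_pos":[0,0,-2],"yaw":0},{"delta_pos":[0,0,-2],"yaw":0},{"delta_pos":[0,0,-2],"yaw":0},{"delta_pos":[0,0,-1],"yaw":0},{"delta_pos":[0,0,-1],"yaw":0},{"delta_pos":[0,0,0],"yaw":0}]' 
python3 -m handwheel '[{"delta_pos":[0,0,-1],"yaw":0},{"delta_pos":[0,0,-1],"yaw":0},{"delta_pos":[0,0,0],"yaw":0},{"delta_pos":[0,0,0],"yaw":0}]'
python3 - <<'E'
from h import *
p=get_image("scene");w=cloud(p);e=status.read_state()["eef_pos"]
m=(abs(w[...,0]-492)<60)&(abs(w[...,1]+271)<60)&(w[...,2]>90)&(w[...,2]<260)
for z in range(95,200,6):
    q=w[m&(abs(w[...,2]-z)<3)]
    if len(q):print(z,len(q),"x",q[:,0].min().round(),q[:,0].max().round(),"y",np.sort(q[:,1]).round()[::max(1,len(q)//8)])
E
```

```text
clock: 10.57
eef_pos: [493.2, -268.0, 119.8]
tool_rot: [3.14, -0.003, 3.136]
force: [-0.3, 0.6, -0.9]
width: 51.3
gripper_force: 0.0
clock: 10.9
eef_pos: [493.7, -269.4, 101.5]
tool_rot: [3.141, -0.001, 3.135]
force: [-0.6, 0.1, 0.1]
width: 51.0
gripper_force: 0.0
95 12 x 491.0 512.0 y [-257. -256. -255. -254. -253. -253. -250. -250. -248. -244. -243. -243.]
101 16 x 487.0 510.0 y [-283. -264. -262. -258. -256. -255. -253. -250.]
107 9 x 484.0 508.0 y [-268. -265. -264. -262. -261. -261. -258. -255. -254.]
113 7 x 493.0 501.0 y [-271. -269. -264. -261. -260. -259. -257.]
119 2 x 498.0 500.0 y [-264. -259.]
125 9 x 489.0 504.0 y [-297. -295. -265. -263. -263. -259. -238. -237. -235.]
131 17 x 489.0 507.0 y [-298. -296. -292. -272. -265. -259. -242. -234. -230.]
137 19 x 491.0 507.0 y [-297. -295. -294. -276. -266. -262. -240. -237. -231. -230.]
143 20 x 488.0 507.0 y [-303. -296. -290. -265. -262. -235. -234. -232. -232. -226.]
149 23 x 485.0 509.0 y [-299. -295. -294. -292. -291. -267. -263. -240. -238. -233. -229. -226.]
155 24 x 484.0 506.0 y [-300. -294. -291. -275. -270. -263. -234. -230.]
161 15 x 485.0 507.0 y [-306. -295. -295. -295. -292. -292. -291. -290. -237. -234. -234. -230.
 -230. -229. -228.]
167 16 x 486.0 507.0 y [-301. -298. -298. -294. -293. -290. -233. -228.]
173 19 x 484.0 508.0 y [-316. -306. -301. -297. -296. -294. -234. -232. -215. -213.]
179 17 x 486.0 510.0 y [-322. -315. -302. -297. -241. -238. -228. -216. -212.]
185 21 x 480.0 509.0 y [-327. -312. -294. -292. -288. -238. -231. -220. -215. -213. -211.]
191 18 x 481.0 514.0 y [-325. -311. -290. -246. -241. -238. -234. -231. -218.]
197 19 x 492.0 512.0 y [-330. -319. -299. -291. -284. -249. -243. -242. -239. -236.]
```

```bash
python3 -m handwheel '[{"delta_pos":[0,0,0],"yaw":0},{"delta_pos":[0,0,0],"yaw":0},{"delta_pos":[0,0,0],"yaw":0},{"delta_pos":[0,0,0],"yaw":0},{"delta_pos":[0,0,0],"yaw":0}]' -1
python3 -m handwheel '[{"delta_pos":[0,0,0.6],"yaw":0},{"delta_pos":[0,0,0.7],"yaw":0},{"delta_pos":[0,0,0.7],"yaw":0},{"delta_pos":[0,0,0],"yaw":0},{"delta_pos":[0,0,0],"yaw":0}]'
cat >>h.py <<'E'
def shot():
    """gauge points near the tool from scene: centroid per height"""
    p=get_image("scene");w=cloud(p);s=status.read_state();e=s["eef_pos"];col=p["color"].astype(int)
    m=(abs(w[...,0]-e[0])<90)&(abs(w[...,1]-e[1])<45)&(w[...,2]>52)&(w[...,2]<e[2]+20)
    q=w[m]
    for z in range(54,int(e[2])+20,8):
        a=q[abs(q[:,2]-z)<4]
        if len(a)>2:print(z,len(a),a[:,:2].mean(0).round(1),"x",a[:,0].min().round(),a[:,0].max().round(),"y",a[:,1].min().round(),a[:,1].max().round())
    print(e.round(1),s["force"].round(1),s["width"].round(1));return p,w
E
python3 -c "
from h import *
shot()"
```

```text
clock: 11.37
eef_pos: [494.4, -270.0, 102.4]
tool_rot: [-3.141, 0.001, 3.135]
force: [-0.1, -1.0, 5.1]
width: 20.2
gripper_force: 58.7
clock: 11.78
eef_pos: [494.3, -269.6, 122.4]
tool_rot: [-3.141, 0.001, 3.135]
force: [0.0, -0.2, -2.0]
width: 20.4
gripper_force: 58.6
54 4 [ 510.9 -249.9] x 496.0 535.0 y -266.0 -227.0
70 12 [ 498.5 -256.2] x 484.0 510.0 y -266.0 -249.0
78 13 [ 500.4 -261.2] x 481.0 510.0 y -278.0 -251.0
86 10 [ 499.2 -253.7] x 488.0 507.0 y -286.0 -244.0
94 12 [ 485.  -252.7] x 404.0 511.0 y -283.0 -242.0
102 18 [ 491.6 -251.8] x 405.0 512.0 y -280.0 -239.0
110 20 [ 495.7 -252.1] x 405.0 511.0 y -277.0 -241.0
118 20 [ 494.2 -259.2] x 405.0 508.0 y -284.0 -245.0
126 13 [ 495.4 -257.4] x 485.0 506.0 y -264.0 -250.0
134 8 [ 497.7 -259.7] x 490.0 504.0 y -267.0 -256.0Traceback (most recent call last):
  File "<string>", line 3, in <module>
    shot()
    ~~~~^^
  File "h.py", line 40, in shot
    print(e.round(1),s["force"].round(1),s["width"].round(1));return p,w
                                         ^^^^^^^^^^^^^^^^
AttributeError: 'float' object has no attribute 'round'
```

```bash
sed -i 's/s\["width"\].round(1)/s["width"]/' h.py; python3 -m handwheel '[{"delta_pos":[0.4,0,0],"yaw":0},{"delta_pos":[0.4,0,0],"yaw":0},{"delta_pos":[0.4,0,0],"yaw":0},{"delta_pos":[0,0,0],"yaw":0}]'
python3 -m handwheel '[{"delta_pos":[0.4,0,0],"yaw":0},{"delta_pos":[0.4,0,0],"yaw":0},{"delta_pos":[0,0,0],"yaw":0}]'
python3 -c "
from h import *
shot()"
```

```text
clock: 12.17
eef_pos: [505.5, -269.6, 121.2]
tool_rot: [3.141, -0.002, 3.135]
force: [-2.3, -1.3, -1.8]
width: 20.4
gripper_force: 58.8
clock: 12.42
eef_pos: [513.4, -269.6, 121.1]
tool_rot: [3.141, -0.002, 3.135]
force: [-4.0, -1.4, -3.9]
width: 20.2
gripper_force: 58.8
62 3 [ 503.2 -262.2] x 497.0 512.0 y -265.0 -258.0
70 13 [ 506.2 -259.5] x 494.0 517.0 y -277.0 -253.0
78 10 [ 505.7 -259.3] x 493.0 516.0 y -280.0 -252.0
86 8 [ 511.3 -253.6] x 503.0 521.0 y -288.0 -246.0
94 13 [ 513.1 -248.7] x 499.0 521.0 y -279.0 -238.0
102 9 [ 513.1 -247.2] x 505.0 523.0 y -271.0 -237.0
110 18 [ 510.3 -250.5] x 496.0 520.0 y -287.0 -241.0
118 19 [ 512.  -256.2] x 495.0 526.0 y -276.0 -242.0
126 12 [ 511.1 -259.4] x 502.0 521.0 y -276.0 -245.0
134 12 [ 510.3 -260.6] x 500.0 519.0 y -268.0 -253.0
[ 513.1 -269.6  121.1] [-3.9 -1.  -3.9] 20.589790784641817
```

```bash
python3 -m handwheel '[{"delta_pos":[0.4,0,0],"yaw":0},{"delta_pos":[0.4,0,0],"yaw":0},{"delta_pos":[0.4,0,0],"yaw":0},{"delta_pos":[0.4,0,0],"yaw":0},{"delta_pos":[0.4,0,0],"yaw":0},{"delta_pos":[0.3,0,0],"yaw":0},{"delta_pos":[0,0,0],"yaw":0},{"delta_pos":[0,0,0],"yaw":0}]'
cat >>h.py <<'E'
def lean(p,w,g0,u0,win=70):
    """fit gauge axis: joint silhouettes hard, so fit line to the cloud below the fingers"""
    pass
E
python3 -c "
from h import *
p,w=shot();cv2.imwrite('pics/t.png',p['color'][:,:,::-1])"
```

```text
clock: 13.13
eef_pos: [537.7, -269.4, 122.0]
tool_rot: [-3.142, 0.001, 3.135]
force: [-3.4, -1.1, -2.4]
width: 20.5
gripper_force: 59.3
54 7 [ 512.5 -265.7] x 498.0 535.0 y -278.0 -234.0
62 3 [ 502.4 -263.6] x 499.0 507.0 y -266.0 -261.0
70 5 [ 516.4 -263.6] x 509.0 521.0 y -276.0 -253.0
78 12 [ 508.8 -255.5] x 492.0 524.0 y -264.0 -250.0
86 4 [ 504.9 -256. ] x 494.0 513.0 y -269.0 -251.0
94 12 [ 520.8 -246.2] x 504.0 530.0 y -252.0 -242.0
102 11 [ 523.4 -246.7] x 503.0 536.0 y -260.0 -241.0
110 18 [ 523.5 -250.1] x 497.0 536.0 y -283.0 -240.0
118 15 [ 524.6 -251.2] x 516.0 535.0 y -267.0 -241.0
126 19 [ 523.8 -257.6] x 509.0 536.0 y -270.0 -246.0
134 8 [ 525.2 -260. ] x 518.0 534.0 y -264.0 -254.0
[ 537.6 -269.4  122.1] [-3.3 -1.9 -2.7] 20.51857152275796
```

```bash
python3 -m handwheel '[{"delta_pos":[0.35,0,1],"yaw":0},{"delta_pos":[0.35,0,1],"yaw":0},{"delta_pos":[0.7,0,2],"yaw":0},{"delta_pos":[0,0,3],"yaw":0},{"delta_pos":[0,0,3],"yaw":0},{"delta_pos":[0,0,3],"yaw":0},{"delta_pos":[0,0,0],"yaw":0},{"delta_pos":[0,0,0],"yaw":0},{"delta_pos":[0,0,0],"yaw":0}]'
cat >>h.py <<'E'
def gsil(p,g,ax,S=4,dialn=None):
    """gauge silhouette, grasp-ref point g = point on axis 100 mm from tip"""
    ax=ax/np.linalg.norm(ax);tip=g-100*ax
    return sil(p,tip,[(0,7,10,7),(8,5,43,5),(42,16,50,16)],ax,S)
E
python3 - <<'E'
from h import *
p=get_image("scene");e=status.read_state()["eef_pos"];w=cloud(p)
th=np.radians(20);ax=np.array([np.sin(th),0,np.cos(th)])
tip=e+[0,0,35]-125*ax;print(e,tip)
q=proj(p,np.array([e,tip]));print(q)
l,t=(q.min(0)-30).astype(int);r,b=(q.max(0)+25).astype(int)
c=p["color"][t:b,l:r,::-1];c=cv2.resize(c,None,fx=7,fy=7,interpolation=cv2.INTER_CUBIC)
c=cv2.convertScaleAbs(c,alpha=1.7,beta=10)
print(l,t,c.shape)
p2=get_image("top");q=proj(p2,np.array([e,tip]));print(q)
cv2.imwrite("pics/g1.png",c[:600,:800])
E
```

```text
clock: 13.93
eef_pos: [552.2, -268.9, 252.1]
tool_rot: [3.141, 0.003, 3.136]
force: [0.1, 0.4, -0.6]
width: 20.3
gripper_force: 59.5
[ 551.36987586 -268.78073422  251.20356252] [ 508.61735795 -268.78073422  168.74198492]
[[219.72062318 121.44914617]
 [230.82720579 139.10723551]]
189 91 (511, 462, 3)
[[333.03946668 183.60803624]
 [328.887121   201.07675198]]
```

View pics/g1.png

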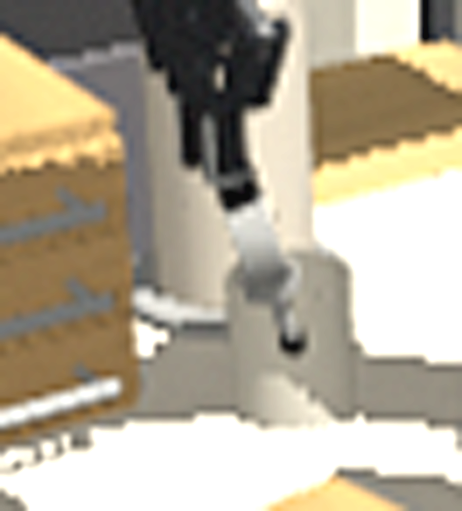

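```bash
python3 - <<'E'
from h import *
p=get_image("scene");e=np.array([552.2,-268.9,252]);w=cloud(p);o=np.array([189,91])
for th in(16,18,20,22,24):
    t=np.radians(th);ax=np.array([np.sin(t),0,np.cos(t)]);tip=e+[1,3,35]-129.4*ax
    f=lambda s:((proj(p,tip+s*ax)-o+.5)*7).round(0)
    print(th,"foot",f(5),"collar",f(46),"dial",f(74),"grip",f(103), "ang",np.degrees(np.arctan2(*(f(5)-f(103)))).round(1))
# segmentation: dark foot, axis of bright case
c=p["color"].astype(int);g=c.max(-1)
print("foot"); print(g[136:146,224:236]); 
print("case");print(g[114:138,214:236])
for a in((293,335),(292,345),(285,300),(270,280),(258,240)):
    u,v=int(189+a[0]/7),int(91+a[1]/7);print(a,w[v,u].round(1))
E
```

```text
16 foot [283. 349.] collar [261. 287.] dial [246. 244.] grip [229. 197.] ang 19.6
18 foot [289. 345.] collar [265. 284.] dial [249. 242.] grip [231. 196.] ang 21.3
20 foot [296. 341.] collar [270. 282.] dial [252. 240.] grip [232. 195.] ang 23.7
22 foot [302. 336.] collar [274. 279.] dial [255. 238.] grip [234. 194.] ang 25.6
24 foot [308. 332.] collar [278. 275.] dial [257. 236.] grip [235. 193.] ang 27.7
foot
[[ 92  94  95  96  82  58  80 102  95  94  92  91]
 [ 90  93  94  97  96  67  92 107  89  96  93  91]
 [ 90  93  93  95  95  72  81 107  68  97  95  91]
 [ 90  92  94  96  95  60  55  77  38  85  95  92]
 [ 90  91  94  95  95  55   4   1  20  71  96  91]
 [ 90  93  94  95  97  82  44  29  43  90  95  90]
 [ 90  92  93  94  96  98  87  77  78  98  94  91]
 [ 91  92  93  92  93  94  98  98  97  94  92  91]
 [ 90  91 100 104 107 108  90  95  95  95  92  92]
 [ 89  95 107 115 122 126 109  90  93  94  93  92]]
case
[[ 94  42   0   9  42  65  27  11  13  13  32  94 146 139 139 137 137 135
  131 102  79 136]
 [ 95  82  61  82  65  60  34   8   7  19  49  84 151 141 138 137 137 135
  
[... 1533 characters left out ...]
0  89  85  87  63  49  53  56  55  66  99 102
   97  93  88  93]
 [ 88  88  97 107 112 119 122  98  84  92  68  49  58  59  62  78  96  99
   99  93  85  93]
 [112 109 109 108 103 111 114  89  83  88  78  75  73  73  65  78  77  99
   99  94  92  91]
 [134 135 130 126 116 119 118  89  82  90  94  95  92  90  66  56  62  99
   95  94  92  91]
 [123 110 111 111 112 111 109  89  84  89  92  94  95  96  82  58  80 102
   95  94  92  91]
 [ 81  50  52  51  52  51  53  65  86  89  90  93  94  97  96  67  92 107
   89  96  93  91]]
(293, 335) [ 513.6 -265.9  175.9]
(292, 345) [ 513.  -267.7  166.7]
(285, 300) [ 523.4 -254.4  203.6]
(270, 280) [ 537.5 -243.5  219.6]
(258, 240) [ 541.2 -249.3  242. ]
```

```bash
python3 - <<'E'
from h import *
def bp(p,u,v,z):
    d=R.from_euler("xyz",p["rotation"]).as_matrix()@np.array([(u-p["cx"])/p["fx"],-(v-p["cy"])/p["fy"],-1]);o=np.array(p["position"])
    return (o+d*(z-o[2])/d[2]).round(1)
p=get_image("top");print("top",bp(p,236.0,193.9,93));g0=cv2.imread("pics/raw_top.png").max(-1);g1=p["color"].max(-1)
print(g1[186:203,228:246]);print(abs(g1[186:203,228:246].astype(int)-g0[186:203,228:246]).max())
p=get_image("scene");print("scene",bp(p,272.2,199.3,93));g=p["color"].max(-1);print(g[192:212,262:284])
E
```

```text
top [545.4  52.4  93. ]
[[144 140 138 128 112 102  92  81  72  68  66  66  67  68  70  70  70  72]
 [129 112 102  90  78  71  67  67  65  68  69  68  71  71  73  73  74  73]
 [ 91  78  74  69  68  69  70  71  72  72  71  73  74  73  75  75  76  76]
 [ 70  68  68  71  72  78  86  93  94  92  84  78  75  77  79  78  80  79]
 [ 73  72  73  73  83 103 116 124 126 124 115  98  81  77  78  81  80  80]
 [ 72  76  74  85 104 122 128 128 120 119 119 115  95  79  78  81  81  82]
 [ 78  78  80  93 117 126 116 113 111 108 108 102  89  79  73  77  79  79]
 [ 80  82  86 103 125 121 112 110 108 104 106  99  87  74  60  65  73  77]
 [ 80  85  89 109 127 120 109 106 100  98 103 103  92  75  57  57  62  68]
 [ 79  85  87 105 126 118 107 100  89  89 100 103  96  76  58  54  57  63]
 [ 66  78  84  99 124 122 109 102  99  96 102 101  89  70  57  54  55  61]
 [ 62  72  77  89 113 122 113 106 103 104 104  98  81  63  52  51  54  58]
 [ 59  69  71  76  91 107 114 112 111 107 104  88  66  55  54  53  54  59]
 [ 60  60  68  70  74  84  99 110 114 109  92  77  62  54  53  60  61  66]
 [ 62  55  62  67  66  67 
[... 1388 characters left out ...]
7 121 149 159 152 149 171 178
  176 174 173 172]
 [ 84  85  85  84  67  94 109 119 130 140 147 152 151 150 141 136 171 179
  178 176 173 173]
 [ 83  84  86  84  80 102 114 124 132 136 140 145 146 144 133 136 182 179
  178 177 174 173]
 [ 81  82  84  84  87 107 119 127 134 140 145 149 148 145 123 122 155 172
  177 170 181 177]
 [ 80  80  82  81  86 108 127 134 141 146 150 138 136 122  93  85  92 127
  138 122 158 173]
 [ 77  79  80  81  82  96 118 124 133 127 124 103 100  79  81  75  59  24
    0   0  56 127]
 [ 73  75  77  77  79  79  86  89  98  76  78  81  83  86  79  49   9  10
    9   2   0  13]
 [ 70  72  74  75  77  79  79  79  79  80  83  84  87  87  49  11  13  12
   12  16  10   0]]
```

```bash
python3 -m handwheel '[{"delta_pos":[-0.25,1.27,0],"yaw":-0.12},{"delta_pos":[-0.25,1.27,0],"yaw":-0.12},{"delta_pos":[-0.25,1.27,0],"yaw":-0.12},{"delta_pos":[-0.25,1.27,0],"yaw":-0.12},{"delta_pos":[-0.25,1.27,0],"yaw":-0.12},{"delta_pos":[-0.25,1.27,0],"yaw":-0.12},{"delta_pos":[-0.25,1.27,0],"yaw":-0.12},{"delta_pos":[-0.25,1.27,0],"yaw":-0.12},{"delta_pos":[-0.25,1.27,0],"yaw":-0.12},{"delta_pos":[-0.25,1.27,0],"yaw":-0.12}]'
python3 -m handwheel '[{"delta_pos":[-0.25,1.27,0],"yaw":-0.12},{"delta_pos":[-0.25,1.27,0],"yaw":-0.12},{"delta_pos":[-0.25,1.27,0],"yaw":-0.12},{"delta_pos":[-0.25,1.27,0],"yaw":-0.12},{"delta_pos":[-0.25,1.27,0],"yaw":-0.12},{"delta_pos":[-0.25,1.27,0],"yaw":-0.12},{"delta_pos":[-0.25,1.27,0],"yaw":-0.12},{"delta_pos":[-0.25,1.27,0],"yaw":-0.12},{"delta_pos":[-0.25,1.27,0],"yaw":-0.12},{"delta_pos":[-0.25,1.27,0],"yaw":-0.12}]'
python3 -m handwheel '[{"delta_pos":[-0.25,1.27,0],"yaw":-0.12},{"delta_pos":[-0.25,1.27,0],"yaw":-0.12},{"delta_pos":[-0.25,1.27,0],"yaw":-0.12},{"delta_pos":[-0.25,1.27,0],"yaw":-0.06},{"delta_pos":[0,0,-2],"yaw":0},{"delta_pos":[0,0,0],"yaw":0},{"delta_pos":[0,0,0],"yaw":0},{"delta_pos":[0,0,0],"yaw":0}]'
```

```text
clock: 15.02
eef_pos: [525.7, -141.8, 251.3]
tool_rot: [-3.141, -0.0, 1.929]
force: [-0.2, -0.1, -0.6]
width: 20.2
gripper_force: 59.4
clock: 15.85
eef_pos: [500.7, -14.8, 251.4]
tool_rot: [-3.141, 0.0, 0.729]
force: [-0.1, -0.5, -1.2]
width: 20.4
gripper_force: 59.4
clock: 16.52
eef_pos: [491.2, 34.7, 232.1]
tool_rot: [3.141, 0.0, 0.314]
force: [-0.2, 0.6, -1.7]
width: 20.3
gripper_force: 59.5
```

```bash
python3 - <<'E'
from h import *
p=get_image("scene");e=status.read_state()["eef_pos"];g=p["color"].max(-1)
d=np.array([-np.cos(.314),-np.sin(.314),0])
b=np.array([2,3.5,0])
for th in(15,18,20,23):
    t=np.radians(th);ax=np.sin(t)*d+np.array([0,0,np.cos(t)]);tip=e-2*d+[0,0,35]-129.4*ax
    f=lambda s:proj(p,tip+b+s*ax).round(1)
    print(th,"tip",f(0),"foot",f(5),"stem",f(26),"collar",f(46),"dial",f(74),"grip",f(103))
print("valve",proj(p,np.array([543.4,51.2,93])+b).round(1))
u,v=proj(p,e+[40,13,-40]).astype(int);print(u,v)
np.set_printoptions(linewidth=200);print("cols",u-16,"rows",v-22);print(g[v-22:v+26,u-16:u+17])
E
```

```text
15 tip [276.4 183.7] foot [276.7 182.3] stem [277.8 176.3] collar [278.9 170.5] dial [280.4 162.3] grip [282.  153.6]
18 tip [275.3 184.1] foot [275.6 182.6] stem [276.9 176.5] collar [278.1 170.7] dial [279.9 162.4] grip [281.7 153.6]
20 tip [274.5 184.3] foot [274.8 182.8] stem [276.2 176.7] collar [277.6 170.8] dial [279.6 162.4] grip [281.6 153.7]
23 tip [273.3 184.4] foot [273.7 183. ] stem [275.3 176.8] collar [276.9 170.9] dial [279.1 162.5] grip [281.4 153.7]
valve [272.7 198.9]
275 170
cols 259 rows 148
[[ 64  65  64 ...  52 132 167]
 [ 62  63  64 ... 111 180 178]
 [ 61  62  61 ... 162 180 174]
 ...
 [174 180 176 ... 173 175 177]
 [131 167 182 ... 174 174 173]
 [ 37 105 166 ... 174 175 174]]
```

```bash
python3 - <<'E'
from h import *
p=get_image("scene");g=p["color"].max(-1)
print("     "," ".join("%3d"%i for i in range(263,293)))
for r in range(148,206):print(r," "," ".join("%3d"%i for i in g[r,263:293]))
E
```

```text
263 264 265 266 267 268 269 270 271 272 273 274 275 276 277 278 279 280 281 282 283 284 285 286 287 288 289 290 291 292
148    80 130 181 173 171 171 172 172 173 174 174 174 175 180 182 117   0  11  15  17  15  17  58  63  22   3  47 131 168 176
149    87 146 183 174 172 171 171 173 174 173 173 175 176 179 183 149   0   9  16  14  12  15  54  59  40  60 129 179 178 172
150    74 120 164 177 173 171 172 173 173 173 173 174 175 178 182 129   0  12  12  17  11  15  57  74 103 153 172 178 173 171
151    57  63 133 178 173 172 173 174 174 174 174 173 174 179 181  74   0  12  16  16   7  42 127 150 160 182 176 173 172 171
152    53  67 135 181 173 173 173 174 174 174 173 172 174 179 184  20   2  14  16  14   4  63 163 187 179 174 173 173 174 175
153    52  67 139 185 178 175 173 174 174 174 174 175 179 182 170   0   2  12  15  12   3  76 181 187 182 180 180 180 177 147
154    56  61 117 158 151 153 179 176 177 178 181 180 162 163 120   0   2   8  11   8   6  79 168 157 155 155 155 156 149  69
155    57  61  76  76  71  89 160 184 183 181 154 149 102 104 103  38  55  23  21   0  19  75  78 
[... 5627 characters left out ...]
19 110 139 180 177 176 175 175 176 176 177 177 174 174 175 177 177 175
201   159 159 173 178 169 123 111 107  69  93  93 101 117 119 164 179 176 175 175 174 176 176 177 177 175 173 174 175 174 174
202    90  90 129 152 145 110  52  57  48  55  52  64 112 154 180 178 175 173 174 173 174 177 177 177 175 174 173 174 173 174
203    82  79  74  72 111 146 115 124 122 106  58 101 129 165 166 177 176 174 173 173 174 175 176 175 174 175 174 175 176 175
204    85  86  79  44  83 117 142 153 158 148 121 150 161 153 150 171 179 177 175 173 173 173 174 173 173 173 174 176 177 176
205    87  87  85  68  94 109 120 131 142 148 153 152 152 142 138 172 181 178 177 174 174 174 174 174 174 173 173 175 176 175
```

```bash
python3 -m handwheel '[{"delta_pos":[0.3,0.1,-1.2],"yaw":0},{"delta_pos":[0.3,0.1,-1.2],"yaw":0},{"delta_pos":[0.2,0.03,-1.2],"yaw":0},{"delta_pos":[0,0,0],"yaw":0},{"delta_pos":[0,0,0],"yaw":0}]'
python3 -m handwheel '[{"delta_pos":[0.16,0.05,-0.47],"yaw":0},{"delta_pos":[0.16,0.05,-0.47],"yaw":0},{"delta_pos":[0,0,0],"yaw":0}]'
python3 - <<'E'
from h import *
p=get_image("scene");g=p["color"].max(-1)
print("     "," ".join("%3d"%i for i in range(263,287)))
for r in range(178,206):print(r," "," ".join("%3d"%i for i in g[r,263:287]))
E
```

```text
clock: 17.03
eef_pos: [498.4, 37.4, 194.7]
tool_rot: [-3.141, 0.002, 0.314]
force: [0.3, -0.0, -0.8]
width: 20.1
gripper_force: 59.5
clock: 17.28
eef_pos: [502.2, 38.8, 185.8]
tool_rot: [-3.142, 0.0, 0.315]
force: [0.2, 0.4, -2.2]
width: 20.6
gripper_force: 59.5
      263 264 265 266 267 268 269 270 271 272 273 274 275 276 277 278 279 280 281 282 283 284 285 286
178   172 171 171 171 172 175 175 125  80  90  95  95  92  90  87  79 117 115 114 120 116  46  52 128
179   173 172 173 172 173 176 175 129  80  92  93  92  91  93  97  83 109 107 107 112 112  35   0  24
180   174 173 174 173 173 175 176 158  76  91  92  92  91  96 106  72  98  96  98 105 106  16  10   9
181   174 172 171 172 173 174 176 173  92  90  93  93  94  94  89  75  86  86  89  93  83   2  16  15
182   171 172 172 172 174 173 175 174 121  82  94  96  95  84  66  71  69  71  72  69  25   4  14  17
183   170 171 171 171 173 174 178 175 103  92  78  84  80  65  56  54  55  57  60  55   5   1   8  15
184   169 171 171 171 172 174 174 157  54  90  75  80  55  48  46  45  49  69  69  70  58  22   6   7
185   172 173 172 171
[... 1420 characters left out ...]
 176 176 180 178  90  76  80  89  97 109 125 121 157 180 176 177 176 176 175 176 177 177
200   188 183 181 179 181 172 125 103  90 119 127 127 120 110 139 181 177 176 175 176 176 177 177 177
201   154 154 172 180 170 124 111 109  70  94  94 103 117 120 164 180 177 175 175 175 175 177 177 177
202    72  71 123 148 146 110  52  56  49  55  53  63 113 155 181 179 176 174 174 174 175 177 177 177
203    83  80  72  58 112 146 115 125 123 107  60 101 129 165 167 177 176 175 174 174 175 176 176 175
204    87  87  80  45  83 117 142 153 158 149 121 150 161 153 151 172 179 178 176 174 174 174 174 174
205    87  86  85  68  95 109 121 132 142 148 153 153 152 142 138 173 181 179 178 175 174 175 174 175
```

```bash
python3 -m handwheel '[{"delta_pos":[-0.05,0.08,-0.14],"yaw":0},{"delta_pos":[0.05,0.02,-0.14],"yaw":0},{"delta_pos":[0,0,0],"yaw":0},{"delta_pos":[0,0,0],"yaw":0}]'
for i in 1; do python3 -c "
from h import *
print(np.mean([ (get_image('scene'),status.read_state()['force'])[1] for _ in range(4)],0).round(2))"; done
python3 -m handwheel '[{"delta_pos":[0.05,0.02,-0.14],"yaw":0},{"delta_pos":[0.05,0.02,-0.14],"yaw":0},{"delta_pos":[0,0,0],"yaw":0},{"delta_pos":[0,0,0],"yaw":0}]'
python3 -c "
from h import *
print(np.mean([ (get_image('scene'),status.read_state()['force'])[1] for _ in range(4)],0).round(2))"
```

```text
clock: 17.67
eef_pos: [502.2, 39.6, 183.7]
tool_rot: [-3.142, -0.0, 0.315]
force: [0.1, 0.3, -0.9]
width: 20.3
gripper_force: 59.5
[-0.66  0.43 -1.44]
clock: 18.2
eef_pos: [503.2, 39.9, 180.8]
tool_rot: [3.141, -0.0, 0.315]
force: [-0.8, -0.8, 1.1]
width: 20.3
gripper_force: 59.5
[-0.29 -0.45  0.42]
```

```bash
python3 -m handwheel '[{"delta_pos":[0.07,0.02,-0.2],"yaw":0},{"delta_pos":[0.07,0.02,-0.2],"yaw":0},{"delta_pos":[0.05,0.02,-0.15],"yaw":0},{"delta_pos":[0,0,0],"yaw":0},{"delta_pos":[0,0,0],"yaw":0}]'
python3 -c "
from h import *
print(np.mean([ (get_image('scene'),status.read_state()['force'])[1] for _ in range(4)],0).round(2))"
python3 -m handwheel '[{"delta_pos":[-0.13,-0.04,-0.04],"yaw":0},{"delta_pos":[-0.13,-0.04,-0.04],"yaw":0},{"delta_pos":[-0.11,-0.04,-0.04],"yaw":0},{"delta_pos":[-0.1,-0.03,-0.03],"yaw":0},{"delta_pos":[0,0,0],"yaw":0},{"delta_pos":[0,0,0],"yaw":0}]'
python3 - <<'E'
from h import *
print(np.mean([ (get_image('scene'),status.read_state()['force'])[1] for _ in range(4)],0).round(2),status.read_state()["eef_pos"])
p=get_image("scene");g=p["color"].max(-1)
print("     "," ".join("%3d"%i for i in range(265,287)))
for r in range(160,206):print(r," "," ".join("%3d"%i for i in g[r,265:287]))
E
```

```text
clock: 18.82
eef_pos: [505.1, 40.5, 175.4]
tool_rot: [-3.142, 0.0, 0.315]
force: [-1.4, -1.1, 3.9]
width: 20.2
gripper_force: 59.9
[-2.06 -0.81  5.06]
clock: 19.52
eef_pos: [502.4, 39.6, 174.6]
tool_rot: [3.141, -0.005, 0.315]
force: [1.3, 0.6, 5.2]
width: 20.4
gripper_force: 60.0
[0.59 0.36 5.49] [502.46279948  39.6077733  174.53951952]
      265 266 267 268 269 270 271 272 273 274 275 276 277 278 279 280 281 282 283 284 285 286
160   153  69  72  75  74  75  74  75  77  57  26  69   6   6   9  10   6  27  75  66  16  14
161    78  81  82  83  83  83  84  85  83  54  31  70   2   9  11  11   7  26  73  64   6  14
162    85  84  85  83  84  84  85  86  87  63  29  69   0   8  11  11   2  24  72  63  12  11
163    86  85  85  83  84  85  86  85  87  85  53  60   4  12  12  17   8  26  73  64   7  14
164    86  86  85  85  85  84  84  84  85  86  75  49   2   8  15  17  11  25  73  65   7   8
165    86  85  84  84  87  85  85  85  85  86  79  49   2  13  16  18  10  25  72  63   9  13
166    86  86  85  86  87  86  85  86  85  86  88  50   3   9  15  15  11  28  71  59  10  33
167    8
[... 2957 characters left out ...]
80 177 175 175 177 177 176 175 176 176 176
199   176 176 179 180 165 152   0   8  23  60 154 186 179 176 176 177 176 176 176 176 176 177
200   181 180 180 158  98  76   0   5   0  43 136 175 180 177 176 176 176 175 176 177 177 177
201   172 180 169  89  69 110  78  65  74 100 129 145 177 177 176 175 175 174 176 177 178 177
202   123 149 148 112  55  79 106 103 114 128 118 118 174 178 176 174 175 174 175 177 177 178
203    72  59 112 146 115 126 125  84  93  90  87 119 170 178 176 175 173 174 176 176 176 175
204    80  45  84 117 143 154 152 112 120 121 124 143 153 173 179 178 175 174 174 174 174 173
205    84  69  94 110 120 132 143 150 155 156 156 145 139 173 181 179 177 175 174 175 174 174
```

```bash
python3 -m handwheel '[{"delta_pos":[0.02,0.01,0.1],"yaw":0},{"delta_pos":[0.02,0,0.1],"yaw":0},{"delta_pos":[0,0,0],"yaw":0},{"delta_pos":[0,0,0],"yaw":0},{"delta_pos":[0,0,0],"yaw":0}]'
python3 - <<'E'
from h import *
F=[]
for _ in range(6):
    p=get_image("scene");s=status.read_state();F.append(np.r_[s["force"],s["eef_pos"]])
print(np.mean(F,0).round(2))
g=p["color"].max(-1)
for r in range(188,206):print(r," "," ".join("%3d"%i for i in g[r,265:282]))
E
```

```text
clock: 20.18
eef_pos: [501.5, 39.3, 176.0]
tool_rot: [3.141, -0.002, 0.315]
force: [1.0, 0.4, 4.9]
width: 20.0
gripper_force: 60.0
[1.2000e+00 9.0000e-02 4.3200e+00 5.0103e+02 3.9180e+01 1.7585e+02]
188   172 173 175 176 177 176 104  80  85 103 111 100  91 116  80 132 186
189   173 174 174 175 176 178 167 146 102  86 102 104 108 102 108 139 179
190   174 175 174 174 176 179 181 183 138  58  79 104 157 150 155 168 176
191   175 174 174 175 176 176 177 179 126  49  61 126 191 184 181 178 177
192   176 175 174 175 174 174 177 177  75  52  73 148 183 177 176 177 177
193   174 175 175 175 174 175 179 182  63  50  87 176 180 176 174 176 175
194   171 173 176 177 174 176 180 167  57  79 117 189 180 176 175 176 175
195   172 174 174 175 176 179 180 147  80 106 134 187 179 176 175 176 176
196   175 176 174 175 177 183 184 128  90 112 150 183 178 176 176 177 177
197   176 176 174 177 182 185 155  64  93 110 156 183 177 176 176 177 176
198   176 174 175 178 172 162  63  20  66  68 118 187 179 176 176 177 177
199   176 176 179 178 126 117   0   0   1  26 114 184 181 177 176 177 177
200   181 180 182 170  70 112  82  60   6  43 116 158 177 179 177 175 175
201   172 180 172 120  53  95 117 103  92  96 108 122 163 179 177 176 175
202   123 148 147 112  56  75  84 104 121 128 118 121 168 179 176 174 174
203    71  58 112 146 115 124 118  72  79  92  94 140 170 178 177 175 174
204    80  44  85 117 143 154 154 112 117 115 126 158 152 172 179 178 176
205    85  69  95 110 120 132 144 150 156 156 155 144 138 173 181 179 178
```

```bash
python3 -m handwheel '[{"delta_pos":[0.06,0.02,0],"yaw":0},{"delta_pos":[0,0,0],"yaw":0},{"delta_pos":[0,0,0],"yaw":0},{"delta_pos":[0,0,0],"yaw":0},{"delta_pos":[0,0,0],"yaw":0},{"delta_pos":[0,0,0],"yaw":0}]'
cat > m.py <<'E'
from h import *
F=[]
for _ in range(8):
    p=get_image("scene");s=status.read_state();F.append(np.r_[s["force"],s["eef_pos"]])
F=np.array(F);m=F.mean(0);print(m.round(2),F[:,3:].std(0).round(2))
d=m[:3]-[-.4,.3,-1.5];n=np.array([-.325,-.106,.94]);print("axial",d@n,"depth",(d@n-.8)/.8,"tang",(d-d@n*n).round(2))
E
python3 m.py
```

```text
clock: 20.98
eef_pos: [501.3, 39.3, 175.8]
tool_rot: [3.142, 0.0, 0.315]
force: [0.9, 0.4, 5.3]
width: 19.9
gripper_force: 60.0
[ 5.6000e-01 -3.3000e-01  4.4100e+00  5.0134e+02  3.9320e+01  1.7581e+02] [0.01 0.01 0.01]
axial 5.31122332954576 depth 5.639029161932199 tang [ 2.68 -0.07  0.92]
```

```bash
python3 -m handwheel '[{"delta_pos":[0.08,0.03,0.04],"yaw":0},{"delta_pos":[0,0,0],"yaw":0},{"delta_pos":[0,0,0],"yaw":0},{"delta_pos":[0,0,0],"yaw":0},{"delta_pos":[0,0,0],"yaw":0},{"delta_pos":[0,0,0],"yaw":0}]'
python3 m.py
python3 - <<'E'
from h import *
p=get_image("scene");g=p["color"].max(-1)
for r in range(188,204):print(r," "," ".join("%3d"%i for i in g[r,265:282]))
w=cloud(p);m=(abs(w[...,0]-582)<30)&(abs(w[...,1]+46)<30)&(w[...,2]>128)&(w[...,2]<140)&(g<50);print("bung knob",m.sum(),np.median(w[m],0))
E
```

```text
clock: 21.88
eef_pos: [502.0, 39.6, 176.1]
tool_rot: [3.142, 0.0, 0.315]
force: [-0.1, -1.2, 4.1]
width: 20.3
gripper_force: 59.9
[ 2.0000e-02 -7.2000e-01  3.8300e+00  5.0206e+02  3.9640e+01  1.7618e+02] [0.02 0.02 0.01]
axial 4.977813435839667 depth 5.222266794799584 tang [ 2.04 -0.5   0.65]
188   172 174 175 176 175 159 104  81  87 106 108  84  87  87  84 139 186
189   173 173 175 175 177 179 167 146 106  93 102 110 109 103 110 146 179
190   174 175 174 174 176 179 182 183 121  72  80 110 157 150 154 166 176
191   175 174 174 175 175 176 178 178  98  51  61 123 190 183 181 178 177
192   176 174 174 175 174 174 177 178  75  53  74 147 184 178 177 177 177
193   174 175 175 175 174 175 180 182  64  50  86 176 180 176 174 176 176
194   171 173 175 177 175 175 180 169  58  80 117 189 179 176 174 176 175
195   172 174 174 174 176 179 180 133  82 106 133 187 180 176 175 176 176
196   175 175 174 175 178 184 182  99  91 112 150 183 178 177 175 177 176
197   176 176 174 177 182 185 156  66  93 110 156 183 178 176 176 177 177
198   176 175 175 178 171 162  70  19  63  67 118 187 179 175 176 177 177
199   175 176 179 178 125 117  24   0   2  26 114 186 181 177 176 176 176
200   181 180 182 169  70 112  59  36   9  43 116 158 176 179 177 176 175
201   172 180 171 120  52  94 100  88  93  96 108 121 163 179 177 175 175
202   122 149 147 112  54  75  86 106 122 129 119 119 167 179 176 174 174
203    72  58 112 147 115 124 119  74  79  93  96 141 170 178 177 175 174
bung knob 22 [581.82441326 -43.46938536 131.92199374]
```

```bash
python3 -c "
from cell import ctrl
print(ctrl.finish_job())"
```

```text
the job is handed in; nothing more can be done
None
```

I handed the job in with the middle stopper fully home in the neck and released. The gauge is held on the middle of the test valve to within about 2 mm. It leans an estimated 19° (give or take 2°) against the pad's 20°, and by the force reading the pad is about 5 mm in.

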